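# Press a chip carrier under the leaf springs of its loading nest

### The arm

A 6-joint arm with a two-finger parallel gripper is mounted at the origin on a cart in front of the work surface, level with it; the furniture and walls round the work are solid. World frame = base frame: x ahead of the robot, y to its left, z up, the work surface at z = 0. Lengths are in m, angles in rad, forces in N, time in s.
With the tool pointing down it reaches from about 0.25 to 0.775 m from the base axis. Payload 4 kg.
Tool frame: the origin (TCP) lies between the finger pads, 19 mm behind the fingertips; this is the grasp point; z points along the fingers, y is the line along which they close (so a half turn about z gives the same grasp; the last joint's range is limited). The gripper opens to 94 mm and grips with 3 to 60 N. Pads are 16 mm wide; open, the fingers measure 119 mm over their backs; the gripper's body (75 mm by 177 mm) begins 78 mm behind the grasp point.
Start: joints at [0.999, 0.087, 1.371, -0, 1.684, -0.103], TCP at [0.249, 0.491, 0.224] pointing down, gripper open.
Joint ranges: [-3.1, 3.1], [-0.76, 2.03], [0.27, 2.55], [-1.08, 4.22], [0.17, 2.65], [-2.57, 2.57]. Speed limits (rad/s): [2.79, 2.79, 3.14, 3.14, 3.14, 3.14].

### API

Orientations are given as [roll, pitch, yaw] about the fixed x, y, z axes, in that order (R = Rz(yaw) Ry(pitch) Rx(roll)).
In Python, from bench import robot gives the robot as it stands.
- The arm moves only by the tool arm_command, never from a script. Its argument "targets" is one flat list of numbers, 7 for each row, row after row: the turn, a rotation vector about the tool's x, y, z in degrees, then the shift along the tool's x, y, z in mm, then the closure, from -1 (fully open) to 1 (shut). In form: [ax, ay, az, x, y, z, hand, ax, ay, az, x, y, z, hand, ...]. A call has 1 to 20 rows; each row is the pose to reach, as a shift and turn from the pose commanded when the call began, along the tool's axes at that moment; what a row does not reach only later rows make up. A row lasts 1/10 s, in which the tool goes at most 50 mm and 8.59 degrees, less where a joint would pass 70% of its speed; a pose out of reach is approached as far as the arm can. A call with a gripper value outside its range is refused whole. The fingers move at their own pace and stop on an object; the grip force is fixed at half the most. Time passes only in rows, so rows that repeat a pose let the fingers close. It gives the time, the measured TCP pose, the force, the opening and the grip force at its end, in the units of the state.
- robot.get_obs(): the state, without advancing time (a new reading comes with each control period).
- robot.snapshot(name): name is "scene" or "top" or "wrist"; returns a dict with "color" (480x640x3 uint8, red, green, blue), "range_z" (480x640 float32, m along the optical axis (not along the pixel's ray), 0 where there is no reading), "fx", "fy", "cx", "cy" (pixels), "T" (4x4, takes a point from camera to world coordinates); the wrist camera has in their place "T_tool_cam" (4x4, takes a point from camera to tool coordinates, whose origin is the TCP and whose axes are the flange's). Camera axes: x right, y down, z forward; pixel columns grow to the right and rows downward; lengths in m; the calibration is good to about 2 mm. A picture is of the moment at which its call begins: read the wrist's pose just before it.
- robot.close_job(): hands the job in; it is judged then, once.
The state is a dict: "time": time; "joint_positions": joint angles; "qvel": joint speeds; "joint_torque": joint torques, N m; "tool_pos": TCP position; "ee_rot": TCP orientation; "wrist_force": force on the tool from outside, world axes, zero at the start; "wrist_torque": the same for the moment, N m; "width": finger opening in m; "finger_force": force on a finger pad.
Only numpy, scipy, OpenCV 4.12 (cv2) and the standard library are available. Lean on these libraries where they do the work, as an engineer would, in place of code of your own. Each camera call takes 0.05 s, during which the arm holds its last target. There are 200 camera calls.

### The job

Without picking anything up, press the chip carrier down hard with a fingertip on the middle of its ribbed thumb pad until the sprung blue bed is right down, and keep it pressed while you slide it under the keeper lips and brass leaf springs, all the way home to the end stop. Then let go, so that the blue bed springs back up behind the carrier, and leave the vial, dust cap, memory stick and tweezers where they are.

Things in the scene. Friction and masses are not known exactly. Their poses are not given: they have to be found in the camera images.
- nest: fixed nest 240x112 mm, 36.5 mm high. Origin on the table below the joint of its halves; +x = travel direction, z up. x -117 to -3 mm: sprung blue bed; x 2 to 104: fixed steel lane, top z 18 mm, then the end stop. Rails' inner faces y +-46.5, tops z 31.5 mm; low wall (top z 24) at x -118. Over the lane dark keeper lips reach in to y +-32.5 mm, leaving 65 mm open for a finger
- nest_entry (a point): middle of the lane's entrance (nest x 4, y 0, z 31.5 mm), level with the undersides of the keeper lips, which begin here, are blunt and 5 mm thick, and run to the stop
- nest_stop (a point): point on the face of the end stop at lane height (nest x 104, y 0, z 18 mm)
- bed (a joint): how far the blue bed is pressed down, m: 0 = up (top 25 mm over the table), 0.006 = on its stop (top 19 mm, 1 mm above the lane). Spring: 8 N up, 13.5 N down; about 11 N of finger force holds it down. Up, the carrier's front (top 35 mm high) butts against the lips; 4 mm down or more it passes under. It springs up when the carrier has left it
- leaf_left (a joint): brass leaf spring under the lip on the nest's +y side, root at nest x 10 mm, z 31 mm, sloping down to its tip at x 58, z 25 mm. Value: lift in rad, 0 = hanging free, about 0.06 with the carrier under it; it then presses on the carrier's margin with about 4 N
- leaf_right (a joint): the same for the leaf spring on the nest's -y side
- carrier: loose aluminium chip carrier, plate 100x90x10 mm, about 0.15 kg, lying on the bed between the rails (1.5 mm play each side). Origin: centre of underside, x = front = nest +x, z up. Black and white 51x51x8 mm chip tray fixed on top (x -8 to 43 mm); behind it an orange thumb ridge, 50 mm wide, 6 mm high (x -16 to -11). Home: front edge at the stop, origin at nest x 54 mm, rear edge 7 mm past the bed
- thumb_pad (a point): centre of the black ribbed thumb pad on the plate's top (carrier x -33, y 0, z 10 mm), 83 mm behind the front edge; flat from the rear edge to the ridge (34 mm long), 50 mm wide. A closed fingertip pressing here (about 15 N) may slide on until it meets the ridge; moving the carrier takes 6 to 13 N forward, more at the stop
- vial: bystander: loose vial with black cap, 24 mm wide, 48 mm high, origin at its foot
- cap: bystander: loose black round rubber dust cap, 34 mm wide, 12 mm high, origin at its foot
- usb: bystander: loose black memory stick, 57 x 18 x 9 mm, origin under its centre
- tweezers: bystander: loose white tweezers, 125 x 13 x 9 mm, origin under the middle

How it is judged:
On the way, in this order (a step that is already met when the one before it is completed fails the run):
1. the carrier is pressed down by the fingers on its thumb pad (TCP within 26 mm of its centre, seen from above), the bed at least 4.5 mm down, while it is still on the entry side (value of joint bed above 0.0045 m and contact force between the fingers and carrier above 4 N and horizontal distance between the grasp point and thumb_pad below 0.026 m and x of carrier in the frame of nest below -0.035 m), for 0.1 s.
2. pressed by the fingers, the carrier slides in under both leaf springs (value of joint each of leaf_left, leaf_right above 0.02 rad and value of joint bed above 0.003 m and contact force between the fingers and carrier above 2 N and x of carrier in the frame of nest between -0.02 and 0.046 m), for 0.05 s.
At the end, for the whole second after the job is handed in: the carrier lies flat on the fixed lane (within 2.5 mm in height, 0.04 rad), within 4 mm of the end stop, under both leaf springs (each lifted more than 0.02 rad), at rest, and the lift bed is back up behind it (less than 1.5 mm down) (x of carrier in the frame of nest above 0.05 m and z of carrier in the frame of nest between 0.016 and 0.0205 m and angle between carrier's own z axis and vertical below 0.04 rad and value of joint bed below 0.0015 m and value of joint each of leaf_left, leaf_right above 0.02 rad and linear speed of carrier below 0.01 m/s); the robot touches nothing.
It fails at once if the carrier is lifted more than 8 mm above the raised bed (z of carrier in the frame of nest above 0.033 m).
It fails at once if the vial is disturbed or lifted (moved more than 20 mm) (distance of vial from where it was at the start of the episode above 0.02 m).
It fails at once if the dust cap is disturbed or lifted (moved more than 20 mm) (distance of cap from where it was at the start of the episode above 0.02 m).
It fails at once if the memory stick is disturbed or lifted (moved more than 20 mm) (distance of usb from where it was at the start of the episode above 0.02 m).
It fails at once if the tweezers is disturbed or lifted (moved more than 20 mm) (distance of tweezers from where it was at the start of the episode above 0.02 m).
It also fails if it takes over 58 s, if anything falls off the work surface, if the arm or the gripper's body presses on something with over 40 N, if the wrist force passes 120 N, or if a joint passes its speed limit or range.

## Working session

There is one attempt and no reset: what is moved stays moved. The work goes in short steps, Python scripts to look and compute and a tool call to move; the robot and the scene stay as the last step left them, time stands still between calls to the robot, and variables do not carry over. Pictures are saved under pics/ and viewed, at most 10 in all, crops included, and the job is handed in when it is done.

Besides the shell and the picture viewer there is one more tool, called after "Request:" as name(argument=value, ...) on one line, values as JSON. arm_command: Moves the arm, as the interface text tells. Its arguments: {"type":"object","properties":{"targets":{"type":"array"}},"required":["targets"]}

```bash
mkdir -p pics; cat > h.py <<'E'
import numpy as np,cv2
from bench import robot
def snap(n,f):
    o=robot.get_obs(); s=robot.snapshot(n); cv2.imwrite('pics/'+f+'.png',s['color'][:,:,::-1]); np.savez('pics/'+f+'.npz',tp=o['tool_pos'],er=o['ee_rot'],**s); return o,s
E
python3 - <<'E'
from h import *
for n in('scene','top'):
    o,s=snap(n,n+'0')
    print(n,s['fx'],s['cx'],s['cy'],s['T'].round(3).tolist())
print({k:np.round(v,3).tolist() for k,v in o.items()})
E
```

```text
scene 460.2394582649884 322.9191661350828 242.17970460248594 [[0.546, -0.405, 0.733, -0.111], [-0.838, -0.28, 0.469, -0.671], [0.016, -0.87, -0.493, 0.491], [0.0, 0.0, 0.0, 1.0]]
top 576.3195343088189 315.17093393298205 246.29360479183137 [[-0.012, -0.984, 0.177, 0.356], [-0.999, 0.018, 0.028, -0.28], [-0.031, -0.177, -0.984, 0.876], [0.0, 0.0, 0.0, 1.0]]
{'time': 0.05, 'joint_positions': [0.999, 0.088, 1.372, -0.0, 1.684, -0.103], 'qvel': [-0.0, -0.0, -0.0, -0.0, 0.0, -0.003], 'joint_torque': [0.002, -34.154, -30.36, 0.072, 0.03, -0.0], 'tool_pos': [0.248, 0.49, 0.223], 'ee_rot': [-3.139, -0.0, 2.673], 'wrist_force': [0.406, 0.277, 0.456], 'wrist_torque': [0.049, -0.004, -0.046], 'finger_force': 0.0, 'width': 0.094}
```

View pics/top0.png

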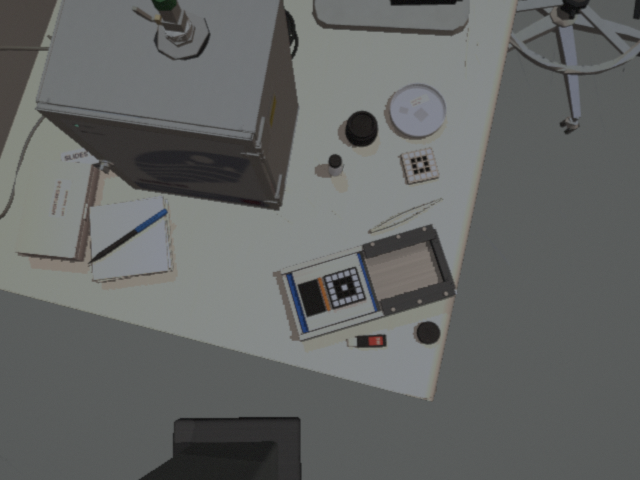

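View pics/scene0.png

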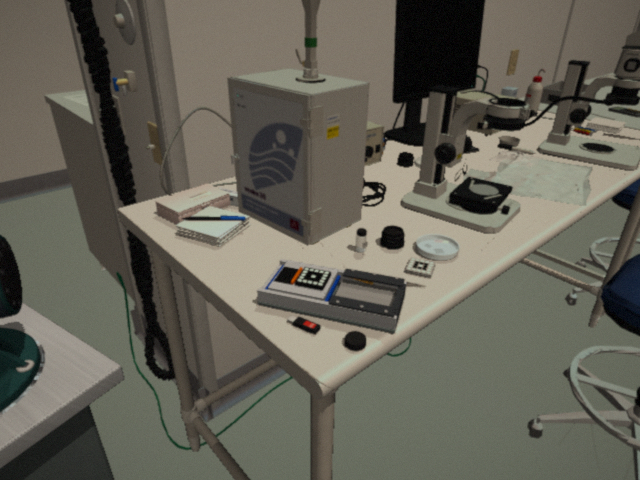

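The top view shows the nest from about (285,300) to (455,270), with travel to the right. The pad is near (312,297), the vial at (335,163), the cap at (428,333), the stick at (370,341) and the tweezers at (405,215). The scene view agrees. Next I'll measure positions.

```bash
cat >> h.py <<'E'
def ray(s,px,z,T=None):
    T=s['T'] if T is None else T
    px=np.atleast_2d(px).astype(float)
    d=np.c_[(px[:,0]-s['cx'])/s['fx'],(px[:,1]-s['cy'])/s['fy'],np.ones(len(px))]@T[:3,:3].T
    c=T[:3,3]; return c+d*((z-c[2])/d[:,2])[:,None]
def big(m):
    n,l,st,c=cv2.connectedComponentsWithStats(m.astype(np.uint8)); i=1+st[1:,4].argmax(); return (l==i).astype(np.uint8)
def rect(m):
    c,_=cv2.findContours(m,cv2.RETR_EXTERNAL,cv2.CHAIN_APPROX_NONE); return cv2.minAreaRect(max(c,key=cv2.contourArea))
E
python3 - <<'E'
from h import *
s=dict(np.load('pics/top0.npz')); a=s['color'].astype(int)
roi=np.zeros(a.shape[:2],bool); roi[235:345,280:460]=1
R,G,B=a[...,0],a[...,1],a[...,2]
o=big(roi&(R>G*1.4)&(R>90)&(np.arange(480)[:,None]<320)&(np.arange(640)[None]<345))
pad=roi&(a.max(2)<45)&(np.arange(640)[None]<328)&(np.arange(640)[None]>295)&(np.arange(480)[:,None]<318)&(np.arange(480)[:,None]>275)
pad=big(pad)
for n,m,z in(('ridge',o,.041),('pad',pad,.035)):
    r=rect(m);b=cv2.boxPoints(r);print(n,m.sum(),r[0],ray(s,[r[0]],z).round(4),ray(s,b,z)[:,:2].round(4).tolist())
# lid: corners of dark keepers
k=big(roi&(a.max(2)<75)&(np.arange(640)[None]>355)&(np.arange(480)[:,None]<322))
r=rect(k);b=cv2.boxPoints(r);print('keep',r,ray(s,b,.0365)[:,:2].round(4).tolist())
cv2.imwrite('pics/crop.png',cv2.resize(s['color'][225:350,270:465,::-1],None,fx=4,fy=4,interpolation=cv2.INTER_CUBIC))
rz=s['range_z'];v,u=np.mgrid[:480,:640];ok=rz>0
P=np.c_[((u-s['cx'])/s['fx']*rz)[ok],((v-s['cy'])/s['fy']*rz)[ok],rz[ok]]@s['T'][:3,:3].T+s['T'][:3,3]
h=P[P[:,2]>.1]; h=h[(h[:,1]>-.4)&(h[:,1]<.3)]; print('tall',h.min(0),h.max(0), 'minx per y',[(round(y,2),h[(abs(h[:,1]-y)<.02),0].min().round(3) if (abs(h[:,1]-y)<.02).any() else None) for y in np.arange(-.4,.3,.05)])
E
```

```text
ridge 98 (323.5458679199219, 293.48626708984375) [[ 0.4371 -0.2676  0.041 ]] [[0.4596, -0.2589], [0.4608, -0.2632], [0.4149, -0.2762], [0.4137, -0.2719]]
pad 616 (311.4403991699219, 297.4678955078125) [[ 0.4321 -0.2497  0.035 ]] [[0.451, -0.2297], [0.4587, -0.2567], [0.4134, -0.2696], [0.4059, -0.2428]]
keep ((405.89453125, 270.4816589355469), (74.80623626708984, 83.61823272705078), 73.3007583618164) [[0.506, -0.3151], [0.5401, -0.4344], [0.4334, -0.4602], [0.4005, -0.3435]]
tall [ 0.56601263 -0.23191904  0.10006165] [0.80362597 0.1800315  0.39795202] minx per y [(np.float64(-0.4), None), (np.float64(-0.35), None), (np.float64(-0.3), None), (np.float64(-0.25), np.float64(0.727)), (np.float64(-0.2), np.float64(0.566)), (np.float64(-0.15), np.float64(0.572)), (np.float64(-0.1), np.float64(0.581)), (np.float64(-0.05), np.float64(0.59)), (np.float64(-0.0), np.float64(0.593)), (np.float64(0.05), None), (np.float64(0.1), None), (np.float64(0.15), np.float64(0.784)), (np.float64(0.2), np.float64(0.778)), (np.float64(0.25), None)]
```

View pics/crop.png

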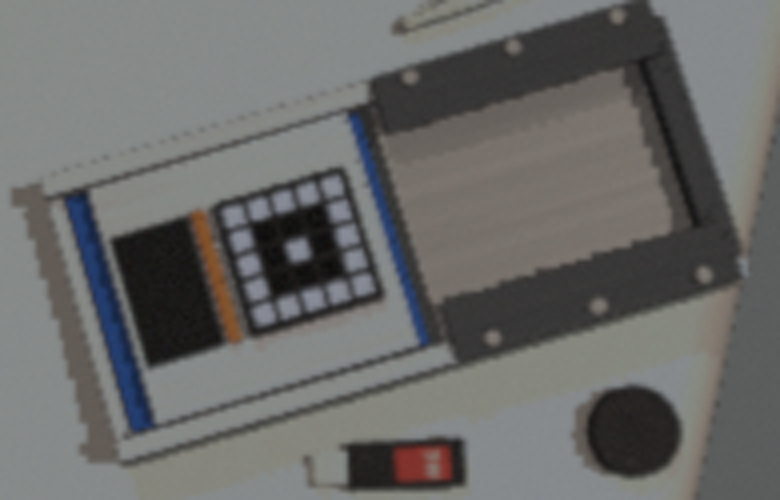

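The yaw of travel is about -74.1° and the pad is at about (0.432, -0.250). I'll go above it with the gripper shut and the finger line across the nest, so that tool -x is forward.

Request:
arm_command(targets=[2, 0, 0, 0, 0, 0, 1, 0, 0, 5, -40, -46, 0, 1, 0, 0, 8, -70, -81, 5, 1, 0, 0, 11, -100, -116, 10, 1, 0, 0, 14, -130, -150, 15, 1, 0, 0, 17, -160, -185, 20, 1, 0, 0, 20, -190, -220, 25, 1, 0, 0, 23, -220, -255, 30, 1, 0, 0, 26, -250, -289, 35, 1, 0, 0, 29, -280, -324, 40, 1, 0, 0, 32, -310, -359, 45, 1, 0, 0, 35, -340, -394, 50, 1, 0, 0, 38, -370, -428, 55, 1, 0, 0, 41, -400, -463, 60, 1, 0, 0, 44, -430, -498, 60, 1, 0, 0, 46, -455, -527, 60, 1, 0, 0, 47.3, -475, -550, 60, 1, 0, 0, 47.3, -490, -567, 60, 1, 0, 0, 47.3, -498, -577, 60, 1, 0, 0, 47.3, -498, -577, 60, 1])

```text
time: 2.1
tool_pos: [0.4319, -0.2499, 0.1636]
ee_rot: [-3.141, -0.001, 1.846]
wrist_force: [0.3, 0.7, -1.0]
width: 0.0006
finger_force: 0.0
```

```bash
python3 - <<'E'
from h import *
o,s=snap('wrist','w1'); print(o['time'],o['tool_pos'],o['ee_rot'],o['width'],o['wrist_force'],s['T_tool_cam'].round(3).tolist())
E
```

```text
2.1 [ 0.4318905  -0.24990001  0.16357666] [-3.14077829e+00 -1.15073976e-03  1.84563424e+00] 0.000646546179095207 [ 0.32141501  0.72056177 -1.01568471] [[-0.001, -0.972, -0.234, 0.066], [1.0, -0.0, -0.0, -0.001], [0.0, -0.234, 0.972, -0.161], [0.0, 0.0, 0.0, 1.0]]
```

View pics/w1.png

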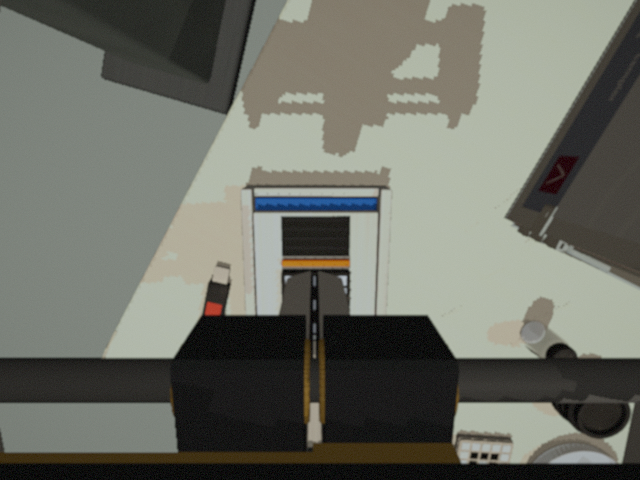

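The wrist view shows the pad at (282..349, 217..256), the ridge at row 264, and the rear bed strip at row 204.

```bash
python3 - <<'E'
from h import *
from scipy.spatial.transform import Rotation as Ro
s=dict(np.load('pics/w1.npz')); W=np.eye(4);W[:3,:3]=Ro.from_euler('xyz',s['er']).as_matrix();W[:3,3]=s['tp']
T=W@s['T_tool_cam']; a=s['color'].astype(int); v,u=np.mgrid[:480,:640]
roi=(u>255)&(u<378)&(v>190)&(v<275)
def rep(n,px,z):
    P=ray(s,px,z,T); t=(P-s['tp'])@W[:3,:3]; print(n,np.round(px,1).tolist(),P[:,:2].round(4).tolist(),'tool mm',(t*1e3).round(1).tolist())
p=rect(big(roi&(a.max(2)<60)&(v<260)));rep('pad',cv2.boxPoints(p),.035);rep('padc',[p[0]],.035)
r=rect(big(roi&(a[...,0]>1.3*a[...,1])&(a[...,0]>90)));rep('ridge',cv2.boxPoints(r),.041);rep('ridgec',[r[0]],.041)
b=rect(big(roi&(a[...,2]>1.4*a[...,0])));rep('bluestrip',cv2.boxPoints(b),.025)
E
```

```text
pad [[282.0, 217.0], [348.0, 217.0], [348.0, 255.0], [282.0, 255.0]] [[0.405, -0.2435], [0.4508, -0.2306], [0.459, -0.2578], [0.4122, -0.271]] tool mm [[13.3, -24.0, 128.6], [13.3, 23.5, 128.6], [-15.1, 24.0, 128.5], [-15.1, -24.6, 128.6]]
padc [[315.0, 236.0]] [[0.4317, -0.2506]] tool mm [[-0.8, -0.3, 128.6]]
ridge [[282.0, 259.0], [349.0, 259.0], [349.0, 266.0], [282.0, 266.0]] [[0.413, -0.2722], [0.4596, -0.259], [0.4611, -0.2641], [0.4143, -0.2773]] tool mm [[-16.4, -24.1, 122.6], [-16.5, 24.3, 122.5], [-21.7, 24.4, 122.5], [-21.7, -24.2, 122.6]]
ridgec [[315.5, 262.5]] [[0.437, -0.2681]] tool mm [[-19.1, 0.1, 122.6]]
bluestrip [[256.0, 197.0], [377.0, 197.0], [377.0, 210.0], [256.0, 210.0]] [[0.3825, -0.2362], [0.4683, -0.2121], [0.4713, -0.2213], [0.3848, -0.2456]] tool mm [[26.4, -43.7, 138.6], [26.4, 45.4, 138.6], [16.7, 45.8, 138.6], [16.7, -44.1, 138.6]]
```

Request:
arm_command(targets=[0, 0, 0, -3, 0, 30, 1, 0, 0, 0, -3, 0, 65, 1, 0, 0, 0, -3, 0, 90, 1, 0, 0, 0, -3, 0, 104, 1, 0, 0, 0, -3, 0, 107, 1, 0, 0, 0, -3, 0, 110, 1, 0, 0, 0, -3, 0, 112, 1, 0, 0, 0, -3, 0, 112, 1])

```text
time: 2.95
tool_pos: [0.4339, -0.2524, 0.0541]
ee_rot: [3.139, 0.002, 1.847]
wrist_force: [-0.6, 1.0, 3.0]
width: 0.0004
finger_force: 1.2
```

Request:
arm_command(targets=[0, 0, 0, 0, 0, 2, 1, 0, 0, 0, 0, 0, 4, 1, 0, 0, 0, 0, 0, 6, 1, 0, 0, 0, 0, 0, 6, 1, 0, 0, 0, 0, 0, 6, 1])

```text
time: 3.45
tool_pos: [0.434, -0.2525, 0.049]
ee_rot: [3.139, 0.002, 1.847]
wrist_force: [-2.2, 2.4, 9.8]
width: 0.0004
finger_force: 4.9
```

Request:
arm_command(targets=[0, 0, 0, 0, 0, 1, 1, 0, 0, 0, 0, 0, 2, 1, 0, 0, 0, 0, 0, 2.5, 1, 0, 0, 0, 0, 0, 2.5, 1, 0, 0, 0, 0, 0, 2.5, 1])

```text
time: 3.95
tool_pos: [0.4343, -0.2527, 0.0479]
ee_rot: [3.139, 0.003, 1.847]
wrist_force: [-4.2, 4.4, 15.8]
width: 0.0004
finger_force: 7.7
```

Request:
arm_command(targets=[0, 0, 0, -1, 0, 0.5, 1, 0, 0, 0, -3, 0, 0.5, 1, 0, 0, 0, -6, 0, 0.5, 1, 0, 0, 0, -9, 0, 0.5, 1, 0, 0, 0, -12, 0, 0.5, 1, 0, 0, 0, -15, 0, 0.5, 1, 0, 0, 0, -18, 0, 0.5, 1, 0, 0, 0, -20, 0, 0.5, 1, 0, 0, 0, -20, 0, 0.5, 1])

```text
time: 4.85
tool_pos: [0.4411, -0.272, 0.048]
ee_rot: [3.136, 0.004, 1.847]
wrist_force: [-1.5, 4.4, 16.2]
width: 0.0006
finger_force: 7.6
```

```bash
python3 - <<'E'
from h import *
o,s=snap('top','t2'); print(o['tool_pos'],o['wrist_force'],o['wrist_torque'])
o,s2=snap('wrist','w2')
a=np.hstack([cv2.resize(s['color'][225:350,270:465],(390,250)),cv2.resize(s2['color'][150:400,150:540],(390,250))])
cv2.imwrite('pics/c2.png',a[:,:,::-1])
E
```

```text
[ 0.44106287 -0.27199104  0.04798259] [-1.45746842  4.4480793  16.23328369] [ 0.85105166  0.27428831 -0.03040956]
```

View pics/c2.png

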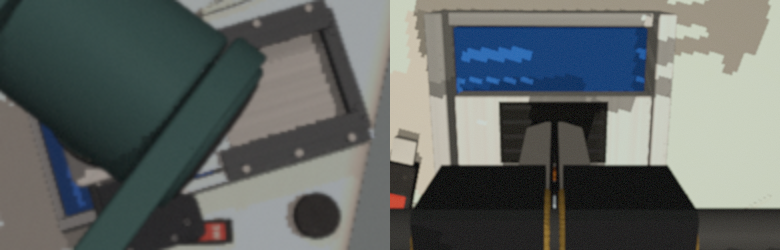

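The carrier moved with the finger. The bed behind it is still down and the fingertip is on the pad, so I'll keep sliding.

Request:
arm_command(targets=[0, 0, 0, -3, 0, 0, 1, 0, 0, 0, -6, 0, 0.5, 1, 0, 0, 0, -9, 0, 0.5, 1, 0, 0, 0, -12, 0, 0.5, 1, 0, 0, 0, -15, 0, 0.5, 1, 0, 0, 0, -18, 0, 0.5, 1, 0, 0, 0, -21, 0, 0.5, 1, 0, 0, 0, -24, 0, 0.5, 1, 0, 0, 0, -27, 0, 0.5, 1, 0, 0, 0, -30, 0, 0.5, 1, 0, 0, 0, -30, 0, 0.5, 1])

```text
time: 6.05
tool_pos: [0.4482, -0.2972, 0.0478]
ee_rot: [3.137, -0.004, 1.848]
wrist_force: [-4.5, 13.1, 22.0]
width: 0.0002
finger_force: 15.8
```

Request:
arm_command(targets=[0, 0, 0, -3, 0, 0, 1, 0, 0, 0, -6, 0, 0, 1, 0, 0, 0, -9, 0, 0, 1, 0, 0, 0, -12, 0, 0, 1, 0, 0, 0, -15, 0, 0, 1, 0, 0, 0, -18, 0, 0, 1, 0, 0, 0, -20, 0, 0, 1, 0, 0, 0, -20, 0, 0, 1])

```text
time: 6.85
tool_pos: [0.4537, -0.3171, 0.0478]
ee_rot: [3.137, -0.003, 1.848]
wrist_force: [-3.2, 11.4, 20.4]
width: 0.0005
finger_force: 15.7
```

```bash
python3 - <<'E'
from h import *
o,s2=snap('wrist','w3')
cv2.imwrite('pics/c3.png',s2['color'][100:400,150:540,::-1])
E
```

```text
(no output)
```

View pics/c3.png

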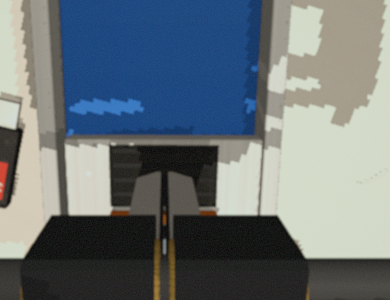

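The finger is now near the ridge (the orange shows beside it). By my estimate about 44 mm remain.

Request:
arm_command(targets=[0, 0, 0, -3, 0, 0, 1, 0, 0, 0, -6, 0, 0, 1, 0, 0, 0, -9, 0, 0, 1, 0, 0, 0, -12, 0, 0, 1, 0, 0, 0, -15, 0, 0, 1, 0, 0, 0, -18, 0, 0, 1, 0, 0, 0, -21, 0, 0, 1, 0, 0, 0, -24, 0, 0, 1, 0, 0, 0, -27, 0, 0, 1, 0, 0, 0, -30, 0, 0, 1, 0, 0, 0, -30, 0, 0, 1])

```text
time: 8.0
tool_pos: [0.462, -0.3464, 0.0476]
ee_rot: [3.137, -0.002, 1.848]
wrist_force: [-2.5, 10.5, 19.0]
width: 0.0004
finger_force: 14.5
```

Request:
arm_command(targets=[0, 0, 0, -2, 0, 0, 1, 0, 0, 0, -4, 0, 0, 1, 0, 0, 0, -6, 0, 0, 1, 0, 0, 0, -8, 0, 0, 1, 0, 0, 0, -10, 0, 0, 1, 0, 0, 0, -12, 0, 0, 1, 0, 0, 0, -14, 0, 0, 1, 0, 0, 0, -14, 0, 0, 1])

```text
time: 8.8
tool_pos: [0.4656, -0.3597, 0.047]
ee_rot: [3.137, -0.002, 1.848]
wrist_force: [-2.6, 9.7, 16.8]
width: 0.0008
finger_force: 10.8
```

Request:
arm_command(targets=[0, 0, 0, -1.5, 0, 0, 1, 0, 0, 0, -3, 0, 0, 1, 0, 0, 0, -4.5, 0, 0, 1, 0, 0, 0, -6, 0, 0, 1, 0, 0, 0, -6, 0, 0, 1])

```text
time: 9.3
tool_pos: [0.4665, -0.3628, 0.047]
ee_rot: [3.138, -0.008, 1.848]
wrist_force: [-4.8, 15.6, 20.4]
width: 0.0003
finger_force: 12.8
```

Request:
arm_command(targets=[0, 0, 0, -2, 0, 0, 1, 0, 0, 0, -4, 0, 0, 1, 0, 0, 0, -4, 0, 0, 1])

```text
time: 9.6
tool_pos: [0.4665, -0.3631, 0.047]
ee_rot: [3.139, -0.017, 1.849]
wrist_force: [-7.8, 23.8, 25.9]
width: 0.0006
finger_force: 17.4
```

```bash
python3 - <<'E'
from h import *
o,s2=snap('wrist','w4')
cv2.imwrite('pics/c4.png',s2['color'][100:400,150:540,::-1])
E
```

```text
(no output)
```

View pics/c4.png

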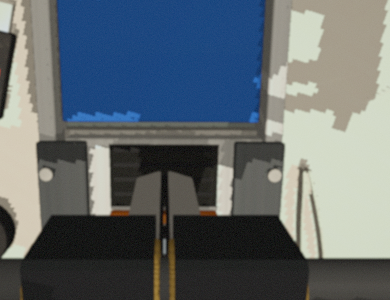

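The push has stalled on the end stop with the force rising, and a gap has opened behind the carrier's rear edge. I'll relax the forward push, then lift straight up.

Request:
arm_command(targets=[0, 0, 0, 3, 0, 0, 1, 0, 0, 0, 6, 0, -1, 1, 0, 0, 0, 8, 0, -3, 1, 0, 0, 0, 9, 0, -7, 1, 0, 0, 0, 9, 0, -12, 1, 0, 0, 0, 9, 0, -25, 1, 0, 0, 0, 9, 0, -50, 1, 0, 0, 0, 9, 0, -90, 1, 0, 0, 0, 40, 0, -120, 1, 0, 0, 0, 90, 0, -130, 1, 0, 0, 0, 140, 0, -130, 1, 0, 0, 0, 185, 0, -130, 1, 0, 0, 0, 200, 0, -130, 1, 0, 0, 0, 200, 0, -130, 1, 0, 0, 0, 200, 0, -130, 1])

```text
time: 11.15
tool_pos: [0.4128, -0.18, 0.1734]
ee_rot: [3.141, 0.002, 1.847]
wrist_force: [-0.5, 0.1, 0.0]
width: 0.0007
finger_force: 0.0
```

```bash
python3 - <<'E'
from h import *
o,s=snap('top','t5')
cv2.imwrite('pics/c5.png',cv2.resize(s['color'][225:350,270:465,::-1],None,fx=4,fy=4))
E
```

```text
(no output)
```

View pics/c5.png

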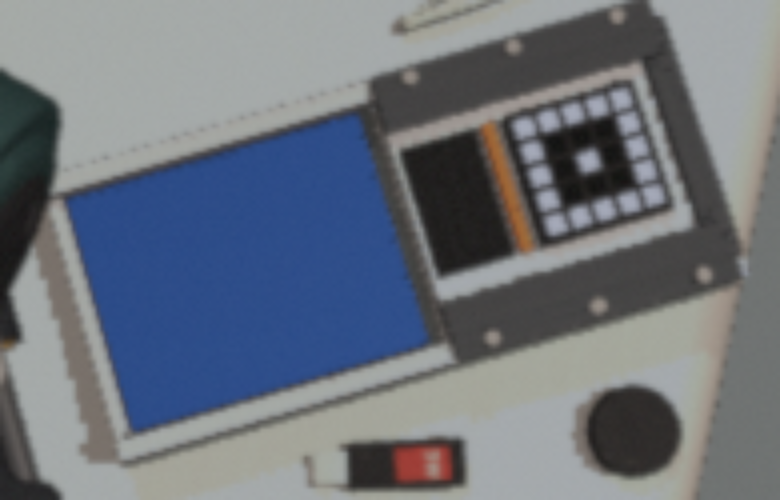

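The carrier sits at the stop with nothing else moved. I'll check the numbers for bed height and ridge position before handing in.

```bash
python3 - <<'E'
from h import *
s=dict(np.load('pics/t5.npz'));s0=dict(np.load('pics/top0.npz')); a=s['color'].astype(int); v,u=np.mgrid[:480,:640]
rr=s['range_z']
def P(s,x,y):
    z=np.median(s['range_z'][y-2:y+3,x-2:x+3]); return (s['T']@[(x-s['cx'])/s['fx']*z,(y-s['cy'])/s['fy']*z,z,1])[:3].round(4)
print('bed front',P(s,370,290),'bed mid',P(s,330,290),'carrier white',P(s,383,293),'pad',P(s,385,277),'rail',P(s,335,252))
m=big((u>380)&(u<410)&(v>250)&(v<295)&(a[...,0]>1.4*a[...,1])&(a[...,0]>80)); c=rect(m)[0]
p=ray(s,[c],.034)[0]; e=np.array([.274,-.962]); print('ridge shift', (p[:2]-[.4371,-.2676])@e, p)
print('ridge nest x', (p[:2]-[.4539,-.3319])@e)
E
```

```text
bed front [ 0.443  -0.3361  0.0221] bed mid [ 0.4437 -0.2769  0.0244] carrier white [ 0.4378 -0.3547  0.0275] pad [ 0.4615 -0.3585  0.0268] rail [ 5.048e-01 -2.855e-01 -2.000e-04]
ridge shift 0.11106676795547875 [ 0.46887584 -0.37400352  0.034     ]
ridge nest x 0.04460696795547878
```

```bash
python3 -c "
from bench import robot
print(robot.close_job())"
```

```text
the job is handed in; nothing more can be done
None
```

I pressed the carrier down on its thumb pad and slid it under the lips and leaf springs to the end stop, then let go. The last top view shows it home with the bed sprung back up and the memory stick, dust cap and tweezers where they were; the vial was outside that last crop, but the arm never went near it. The job is handed in; no verdict was returned.

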